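# Change the reference tile on the inclined measuring stand

### The job

The white reference tile on the inclined stand is finished with: first put it back on edge in the free slot of the rack, the one marked by the green clips. Then take the blue tile from the rack and set it gently on the stand's narrow sloping ledge in the same way, long edges running up the slope, centred and resting fully against the backrest. Let go of both, do not drop or bang the tiles, and leave everything else where it is.

Things in the scene. Friction and masses are not known exactly. Their poses are not given: they have to be found in the camera images.
- white_tile: ceramic tile, 80 wide x 105 tall x 10 thick mm, 160 to 260 g; origin at its centre; its x is the thickness, y the width, z the height (z along the upward long edges). White. It starts on the inclined stand, leaning 30 degrees from vertical; there its z runs up the slope and its x points out of the front face.
- blue_tile: ceramic tile, 80 wide x 105 tall x 10 thick mm, 160 to 260 g; origin at its centre; its x is the thickness, y the width, z the height (z along the upward long edges). Blue. It starts upright in one of the rack's slots (which one varies).
- yellow_tile: ceramic tile, 80 wide x 105 tall x 10 thick mm, 160 to 260 g; origin at its centre; its x is the thickness, y the width, z the height (z along the upward long edges). Yellow. Stands in another slot of the rack; leave alone.
- red_tile: ceramic tile, 80 wide x 105 tall x 10 thick mm, 160 to 260 g; origin at its centre; its x is the thickness, y the width, z the height (z along the upward long edges). Red. Stands in another slot of the rack; leave alone.
- rack: Low fixed rack: aluminium base 206 x 124 x 12 mm, four slots at x = -75, -25, 25, 75 mm, each 16 mm wide between grey fins 4 thick, 76 long (along y), 45 high above the base. Origin: centre of its underside. A tile in a slot has its x and y along the rack's, and its top 117 mm above the bench, 60 mm above the fins.
- marked_slot: The free slot: two bright green clips, 16 x 6 x 26 mm high, on the rack base at both ends of one slot, 106 mm apart inside. Origin: centre of that slot's floor, 12 mm above the bench (a tile standing there has its centre 52.5 mm above the origin). x across the slot, y along it, z up.
- stand: The fixed inclined stand: steel base 130 x 120 x 14 mm with a short column carrying the ledge; x is the way it faces. A tile resting on it properly has its centre at x = 5, y = 0, z = 52.5 mm in the frame of the ledge and rises 50 mm above the backrest's upper edge. The ledge slopes down to the backrest, so a tile stays there by itself.
- ledge: Aluminium ledge on the stand, 70 mm wide, 16 mm deep, with a backrest 70 wide, 55 high, 7 thick, red centre line. Origin: middle of the inner corner of ledge and backrest, 75 mm above the bench. x: out of the backrest's front face and along the ledge's depth (30 degrees above level); y along the ledge; z up the backrest, leaning 30 degrees from vertical.
- beaker: Small glass beaker, 64 mm wide, 75 mm high; origin centre of underside. Bystander.
- bottle: Bottle with red cap, 52 mm wide, 120 mm high; origin centre of underside. Bystander.
- cuvette_box: Blue closed box, 70 x 110 x 35 mm high; origin centre of underside. Bystander.
- brush: Brush lying on the bench. Bystander.
- dish: Shallow glass dish, 90 mm wide, 18 mm high. Bystander.
There are look-alikes about, which are no part of the job. There is more than one size of the white_tile; the job needs the middle-sized. Of the things that look like the stand, the larger one is meant.

How it is judged:
On the way, in this order (a step that is already met when the one before it is completed fails the run):
1. the white tile stands in the slot marked by the green clips, released (x of white_tile in the frame of marked_slot between -0.009 and 0.009 m and y of white_tile in the frame of marked_slot between -0.015 and 0.015 m and z of white_tile in the frame of marked_slot between 0.0475 and 0.0565 m and angle between the z axis of white_tile and the z axis of marked_slot, either way round below 0.2 rad and contact force between the fingers and white_tile below 0.1 N and linear speed of white_tile below 0.03 m/s), for 0.2 s.
2. the blue tile leans on the ledge of the stand, released (x of blue_tile in the frame of ledge between 0 and 0.009 m and y of blue_tile in the frame of ledge between -0.015 and 0.015 m and z of blue_tile in the frame of ledge between 0.0485 and 0.0565 m and angle between the z axis of blue_tile and the z axis of ledge, either way round below 0.1 rad and angle between the x axis of blue_tile and the x axis of ledge, either way round below 0.1 rad and contact force between the fingers and blue_tile below 0.1 N and linear speed of blue_tile below 0.03 m/s), for 0.2 s.
At the end, for the whole second after the job is handed in: Released and at rest: white tile on its short side in the clipped slot, centre within 9 mm across, 15 mm along, bottomed within 5 mm, upright within 0.2 rad; blue tile on its short side on the ledge, within 15 mm of the centre line, seated on ledge and backrest within 4 mm and 0.1 rad (all of step 1 and all of step 2); the robot touches nothing.
It fails at once if another tile (yellow or red) is moved by more than 20 mm (distance of any of yellow_tile, red_tile from where it was at the start of the episode above 0.02 m).
It fails at once if a bystander is moved by more than 30 mm (distance of any of beaker, bottle, cuvette_box, brush, dish from where it was at the start of the episode above 0.03 m).
It fails at once if the white or blue tile falls: moves faster than 0.45 m/s while not held (a drop of about 10 mm) ((contact force between the fingers and white_tile below 0.1 N and linear speed of white_tile above 0.45 m/s) or (contact force between the fingers and blue_tile below 0.1 N and linear speed of blue_tile above 0.45 m/s)).
It fails at once if the white or blue tile is banged on the stand or the rack (impact over 400 N; setting down at 15 mm/s gives about 50 N) (contact force between any of white_tile, blue_tile and stand above 400 N or contact force between any of white_tile, blue_tile and rack above 400 N).
It also fails if it takes over 58 s, if anything falls off the work surface, if the arm or the gripper's body presses on something with over 40 N, if the wrist force passes 120 N, or if a joint passes its speed limit or range.

### The arm

A 7-joint arm with a two-finger parallel gripper is mounted at the origin on the work surface. World frame = base frame: x ahead of the robot, y to its left, z up, the work surface at z = 0. Lengths are in m, angles in rad, forces in N, time in s.
With the tool pointing down it reaches from about 0.35 to 0.9 m from the base axis. Payload 8.1 kg.
Tool frame: the origin (TCP) lies at the centre of the arm's flange, where the gripper is bolted on; the fingertips stand 178 mm ahead of it and the grasp point (between the pads) lies 159 mm ahead of it; z points along the fingers, y is the line along which they close (so a half turn about z gives the same grasp; the last joint's range is limited). The gripper opens to 92 mm and grips with 3 to 60 N. Pads are 19 mm wide; open, the fingers measure 130 mm over their backs; the gripper's body (75 mm by 190 mm) begins 47 mm behind the grasp point.
Start: joints at [1.09, 0.434, 0.025, 1.573, -0.012, 1.134, -0.075], TCP at [0.231, -0.581, 0.405] pointing down, gripper open.
Joint ranges: [-2.62, 2.62], [-0.44, 2.09], [-1.27, 1.32], [0.08, 2.57], [-1.32, 4.46], [0.12, 2], [-2.74, 2.74]. Speed limits (rad/s): [2.22, 2.22, 3.01, 3.01, 3.14, 3.14, 3.14].

### API

Orientations are given as a rotation vector (axis times angle).
In Python, from cell import arm gives the robot as it stands. The module is installed in compiled form; this text tells all that it offers.
- The arm moves only by the shell command python3 -m inch 'ROWS' [FORCE]. ROWS is text: rows parted by semicolons, each of 5 numbers parted by spaces: the shift along the tool's x, y, z in m, then the turn about the tool's z in rad, then the finger opening in m, from 0 to 0.0918. In form: x y z roll fingers; .... A call has 1 to 5 rows; each row is the pose to reach, as a shift and turn from the pose commanded when the call began, along the tool's axes at that moment; what a row does not reach only later rows make up. A row lasts 1/10 s, in which the tool goes at most 50 mm and 8.59 degrees, less where a joint would pass 70% of its speed; a pose out of reach is approached as far as the arm can. A call with a gripper value outside its range is refused whole. The fingers move at their own pace and stop on an object; FORCE is the grip in N (left out, the last holds). Time passes only in rows, so rows that repeat a pose let the fingers close. It gives the time, the measured TCP pose, the force, the opening and the grip force at its end, in the units of the state.
- arm.observe(): the state, without advancing time (a new reading comes with each control period).
- arm.get_image(name): name is "side" or "top"; returns the picture (384x512x3 uint8, red, green, blue); there is no depth.
- arm.get_calibration(name): a dict with "intrinsics" (3x3 intrinsics, pixels), "pose" (4x4, takes a point from camera to world coordinates). Camera axes: x right, y up, looking along -z (the intrinsics and any distortion apply to the point x, -y, -z); pixel columns grow to the right and rows downward; lengths in m; the calibration is good to about 2 mm. A picture is of the moment at which its call begins. get_calibration takes no time and is no camera call.
- arm.sign_off(): hands the job in; it is judged then, once.
Trained networks look in the newest picture that a camera, given by its name, has taken for a name from the list of things; names that differ only in an ending like _2 or _b are one class to them, and where a whole thing is asked for, a point or a joint stands for the part that bears it (a point fixed in the world has none). Each returns a list of dicts, best first, with "conf" (0 to 1); they miss things now and then, are a little off and sometimes report something else, mostly with a low value. They report only what shows in the picture. A call takes as long as a camera call. They do not tell look-alikes from the thing itself.
- arm.look_for(camera, query): "point" ([row, column] in pixels, amid what is visible of it).
- arm.silhouettes(camera, query): "region" (384x512 bool, what is visible of it) and "point" ([row, column] in pixels, amid what is visible of it).
- arm.place_of(camera, query): "point" ([row, column] in pixels: a listed point, or the origin of a listed thing).
The state is a dict: "clock": time; "joints": joint angles; "dq": joint speeds; "joint_efforts": joint torques, N m; "position": TCP position; "ee_rot": TCP orientation; "force": force on the tool from outside, world axes, zero at the start; "ft_torque": the same for the moment, N m; "width": opening from 0.0 (shut) to 1.0 (fully open); "gripper_force": force on a finger pad.
Only numpy, scipy, OpenCV 4.12 (cv2) and the standard library are available. Lean on these libraries where they do the work, as an engineer would, in place of code of your own. Each camera call takes 0.05 s, during which the arm holds its last target. There are 200 camera calls.

## Working session

There is one attempt and no reset: what is moved stays moved. The work goes in short steps, Python scripts to look and compute and a shell command to move; the robot and the scene stay as the last step left them, time stands still between calls to the robot, and variables do not carry over. Pictures are saved under pics/ and viewed, at most 12 in all, crops included, and the job is handed in when it is done.

```bash
ls; mkdir -p pics; python3 - <<'E'
from cell import arm
import cv2, numpy as np
for c in ("side","top"):
    im=arm.get_image(c); cv2.imwrite(f"pics/{c}0.png",cv2.resize(im[:,:,::-1],(800,600),interpolation=cv2.INTER_CUBIC))
    k=arm.get_calibration(c); print(c,np.round(k["intrinsics"],1).tolist(),np.round(k["pose"],3).tolist(),[x for x in k if x not in("intrinsics","pose")])
o=arm.observe(); print({a:np.round(b,3).tolist() for a,b in o.items()})
E
```

```text
pics
side [[418.7, 0.0, 262.7], [0.0, 418.7, 192.2], [0.0, 0.0, 1.0]] [[0.999, 0.041, -0.014, 0.464], [-0.038, 0.671, -0.741, -0.799], [-0.021, 0.74, 0.672, 0.869], [0.0, 0.0, 0.0, 1.0]] []
top [[488.1, 0.0, 260.4], [0.0, 488.1, 185.2], [0.0, 0.0, 1.0]] [[0.023, 0.997, -0.073, 0.399], [-1.0, 0.024, 0.014, 0.083], [0.016, 0.073, 0.997, 1.419], [0.0, 0.0, 0.0, 1.0]] []
{'clock': 0.1, 'joints': [1.09, 0.435, 0.025, 1.574, -0.012, 1.134, -0.075], 'dq': [-0.001, -0.003, 0.0, -0.003, -0.001, 0.0, 0.001], 'joint_efforts': [0.002, -66.913, 0.987, -31.515, -0.061, 0.037, 0.0], 'position': [0.23, -0.581, 0.404], 'ee_rot': [-3.084, -0.59, 0.001], 'force': [-0.082, 0.051, 0.3], 'ft_torque': [-0.039, 0.034, -0.013], 'gripper_force': 0.0, 'width': 1.003}
```

View pics/side0.png

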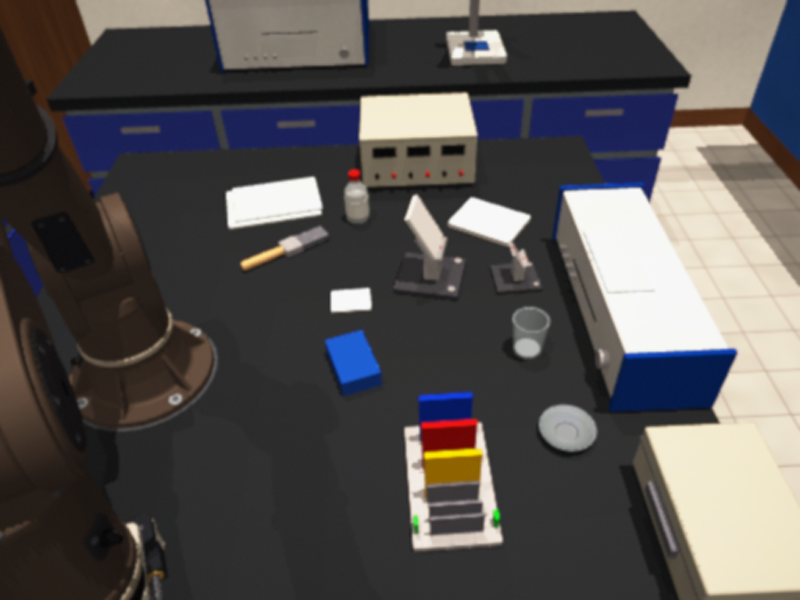

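View pics/top0.png

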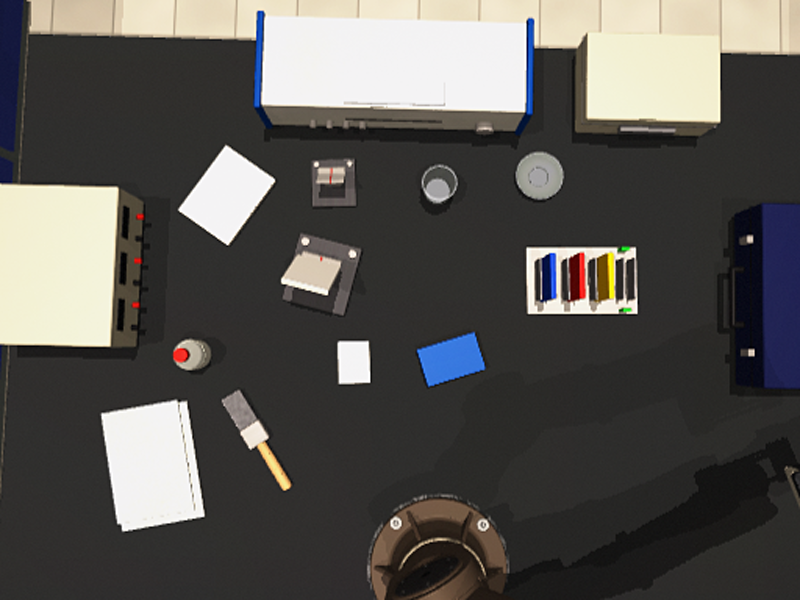

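The side view (800x600) shows the candidates for the white tile:
- the tile on the larger stand at (425,228)
- a small piece on the small stand at (517,255)
- a small card lying flat at (351,300)
- papers at (273,202) and (489,221)

The tile on the larger stand fits. The rack is at (450,480), with green clips at (416,523) and (497,517). From the back, the other slots hold blue, red and yellow. The tool can't tilt, so I'll grip the tiles across their 80 mm width and let them pivot.

```bash
cat > h.py <<'E'
from cell import arm
import numpy as np, cv2
from scipy.optimize import least_squares
C={c:arm.get_calibration(c) for c in("side","top")}
def proj(c,P):
    T=np.linalg.inv(C[c]["pose"]); p=np.atleast_2d(P)@T[:3,:3].T+T[:3,3]; p=p*[1,-1,-1]
    q=p@np.array(C[c]["intrinsics"]).T; return (q[:,:2]/q[:,2:])[:,::-1]   # row,col
def tri(rs,rt):
    f=lambda X:np.r_[proj("side",X)[0]-rs,proj("top",X)[0]-rt]
    s=least_squares(f,[.6,0,.1]); return s.x,np.abs(s.fun).max()
E
python3 - <<'E'
from h import *
for c in C: arm.get_image(c)
for q in ("white_tile","blue_tile","yellow_tile","red_tile","rack","marked_slot","stand","ledge"):
    R={}
    for c in C:
        R[c]=arm.place_of(c,q); print(q,c,[(np.round(d["point"],1).tolist(),round(d["conf"],2)) for d in R[c][:4]])
    out=[]
    for a in R["side"][:3]:
        for b in R["top"][:3]:
            X,e=tri(a["point"],b["point"])
            if e<4: out.append((np.round(X,4).tolist(),round(e,1)))
    print("   ",out)
E
```

```text
white_tile side [([146.8, 311.8], 0.87), ([193.8, 223.7], 0.73), ([140.8, 269.7], 0.67)]
white_tile top [([176.1, 198.5], 0.96), ([230.1, 227.8], 0.83), ([123.4, 144.9], 0.73)]
    [([0.6741, 0.4094, -0.017], np.float64(2.0)), ([0.3666, 0.1536, 0.0057], np.float64(1.3)), ([0.5106, 0.2274, 0.144], np.float64(0.6))]
blue_tile side [([264.9, 283.8], 0.76)]
blue_tile top [([178.0, 350.1], 0.57), ([113.4, 346.2], 0.52)]
    [([0.5215, -0.1837, 0.0772], np.float64(0.4))]
yellow_tile side [([300.3, 290.7], 0.81), ([162.3, 184.9], 0.54)]
yellow_tile top [([176.5, 388.5], 0.69)]
    [([0.5279, -0.2876, 0.0871], np.float64(0.2))]
red_tile side [([284.6, 290.4], 0.62)]
red_tile top []
    []
rack side [([310.0, 286.5], 0.73)]
rack top [([176.7, 373.6], 0.58)]
    [([0.5264, -0.2647, 0.0137], np.float64(2.6))]
marked_slot side []
marked_slot top []
    []
stand side [([179.3, 278.7], 0.81), ([179.3, 329.6], 0.74), ([142.3, 273.1], 0.57)]
stand top [([113.4, 212.6], 0.82), ([172.7, 205.6], 0.62)]
    [([0.5359, 0.224, -0.0054], np.float64(0.1)), ([0.7045, 0.2086, 0.0001], np.float64(2.2)), ([0.5194, 0.2084, 0.1516], np.float64(0.5))]
ledge side [([157.7, 275.9], 0.46), ([165.2, 335.0], 0.4)]
ledge top [([169.1, 204.7], 0.66), ([109.7, 212.6], 0.51)]
    [([0.5321, 0.2174, 0.0879], np.float64(1.7)), ([0.7081, 0.2033, 0.0599], np.float64(0.0))]
```

```bash
python3 - <<'E'
from h import *
s=arm.get_image("side");t=arm.get_image("top")
a=cv2.resize(s[110:200,230:360],(520,360),interpolation=cv2.INTER_CUBIC)
b=cv2.resize(t[90:210,165:240],(225,360),interpolation=cv2.INTER_CUBIC)
cv2.imwrite("pics/crop1.png",np.hstack([a,b])[:,:,::-1])
E
```

```text
(no output)
```

View pics/crop1.png

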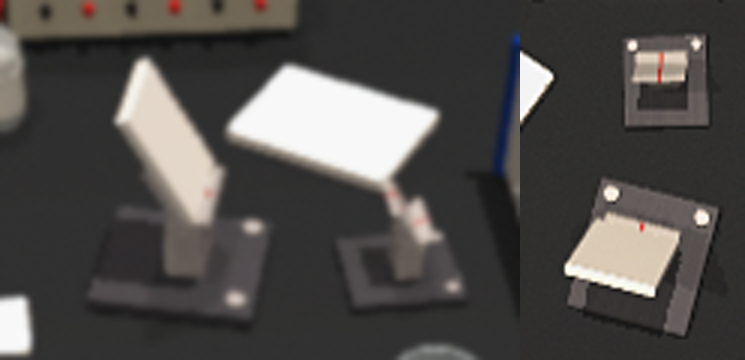

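The crop confirms it: the tile on the larger stand (side pixel about row 142, col 270) is the middle-sized white tile. The small stand next to it is empty. Next I fit poses from outlines in both views.

```bash
cat >> h.py <<'E'
def ray(c,rc,z):
    K=np.array(C[c]["intrinsics"]);P=C[c]["pose"]; d=np.linalg.inv(K)@[rc[1],rc[0],1]; d=P[:3,:3]@(d*[1,-1,-1])
    o=np.array(P[:3,3]); return o+d*(z-o[2])/d[2]
def Rz(a): return np.array([[np.cos(a),-np.sin(a),0],[np.sin(a),np.cos(a),0],[0,0,1]])
LEAN=np.array([[np.cos(np.pi/6),0,-.5],[0,1,0],[.5,0,np.cos(np.pi/6)]])
BOX=lambda a,b,c:np.array([[i*a,j*b,k*c] for i in(-.5,.5) for j in(-.5,.5) for k in(-.5,.5)])
E
python3 - <<'E'
from h import *
im={c:arm.get_image(c) for c in C}
hsv={c:cv2.cvtColor(im[c],cv2.COLOR_RGB2HSV) for c in C}
# green clips
G={}
for c in C:
    h=hsv[c]; m=((h[...,0]>45)&(h[...,0]<75)&(h[...,1]>150)&(h[...,2]>60)).astype(np.uint8)
    n,l,st,ce=cv2.connectedComponentsWithStats(m); print(c,[(np.round(ce[i][::-1],1).tolist(),int(st[i,4])) for i in range(1,n)])
    G[c]=[ce[i][::-1] for i in np.argsort(-st[1:,4])[:2]+1]
for a in G["side"]:
    for b in G["top"]:
        X,e=tri(a,b); print("clip",np.round(X,4),round(e,2))
# rack base outline
r=hsv["top"].copy(); m=np.zeros((384,512),np.uint8); m[145:215,325:425]=(r[145:215,325:425,2]>110)
n,l,st,_=cv2.connectedComponentsWithStats(cv2.morphologyEx(m,cv2.MORPH_CLOSE,np.ones((9,9)))); k=1+np.argmax(st[1:,4])
ys,xs=np.nonzero(l==k); rect=cv2.minAreaRect(np.c_[xs,ys].astype(np.float32)); bx=cv2.boxPoints(rect)
W=np.array([ray("top",(p[1],p[0]),.012) for p in bx]); print("rack",np.round(W[:,:2],4).tolist(),np.round(W.mean(0),4),np.round(np.linalg.norm(np.diff(W,axis=0),axis=1),4))
# coloured tiles tops
for nme,(lo,hi) in dict(blue=(110,130),yellow=(18,32),red=(0,6)).items():
    for c in C:
        h=hsv[c]; m=((h[...,0]>=lo)&(h[...,0]<=hi)&(h[...,1]>150)&(h[...,2]>50)).astype(np.uint8)
        w=np.zeros_like(m); 
        if c=="top": w[155:205,335:420]=1
        else: w[245:320,255:325]=1
        ys,xs=np.nonzero(m*w); rt=cv2.minAreaRect(np.c_[xs,ys].astype(np.float32)); print(nme,c,len(xs),xs.min(),xs.max(),ys.min(),ys.max(),np.round(rt[2],1))
# white tile corners -> ledge pose
S=lambda x,y:(110+y/4-.375,230+x/4-.375); T=lambda x,y:(90+y/3-.33,165+(x-520)/3-.33)
bf,bn,tf,tn=[np.array([.01,s*.04,z]) for z in(0,.105) for s in(1,-1)]
obs=[("side",bf,S(222,170)),("side",tf,S(152,62)),("side",tn,S(127,124)),
     ("top",bf,T(602,213)),("top",bn,T(681,232)),("top",tn,T(655,288)),("top",tf,T(568,264)),("top",tf-[.01,0,0],T(567,272)),("top",tn-[.01,0,0],T(655,296))]
f=lambda p:np.concatenate([proj(c,Rz(p[3])@LEAN@P+p[:3])[0]-o for c,P,o in obs])
s=least_squares(f,[.53,.22,.075,-.26],loss="soft_l1"); print("ledge",np.round(s.x,4),np.round(f(s.x).reshape(-1,2),1).tolist())
s=least_squares(lambda p:f([p[0],p[1],.075,p[2]]),[.53,.22,-.26],loss="soft_l1"); print("ledge z fixed",np.round(s.x,4))
B=np.array([ray("top",T(*p),.014) for p in((605,178),(718,208),(685,336),(568,304))]); d=B[0]+B[1]-B[2]-B[3]; e=B[0]+B[3]-B[1]-B[2]
print("base",np.round(B.mean(0),4),np.arctan2(d[1],d[0]),np.arctan2(-e[0],e[1]),np.linalg.norm(d)/2,np.linalg.norm(e)/2)
for c in C: print([(np.round(d["point"]).tolist(),int(d["region"].sum())) for d in arm.silhouettes(c,"white_tile")[:3]])
E
```

```text
side [([330.5, 317.5], 35), ([334.4, 265.6], 15)]
top [([158.9, 398.9], 18), ([197.8, 400.0], 15)]
clip [ 0.5837 -0.3319  0.0348] 0.36
clip [ 0.543  -0.3358  0.0358] 24.37
clip [ 0.5119 -0.3324  0.0347] 25.36
clip [ 0.4714 -0.3354  0.0347] 0.66
rack [[0.4639, -0.1593], [0.5861, -0.1579], [0.5912, -0.3625], [0.4686, -0.3626]] [ 0.5275 -0.2606  0.012 ] [0.1222 0.2046 0.1225]
blue side 581 267 302 250 269 85.9
blue top 243 346 355 162 192 90.0
yellow side 738 271 308 287 309 85.9
yellow top 302 381 392 162 192 90.0
red side 543 270 305 268 288 84.3
red top 261 363 374 162 192 4.2
ledge [ 0.5389  0.2205  0.0741 -0.2556] [[-0.4, -0.3], [0.3, 0.5], [-0.0, 1.0], [0.9, -1.1], [2.5, 0.5], [-0.3, 0.9], [-0.9, -0.1], [-0.1, -0.4], [0.4, 0.1]]
ledge z fixed [ 0.5389  0.2202 -0.2561]
base [0.5268 0.2206 0.014 ] -0.23716053935993953 -0.24013216445605037 0.12694484626869426 0.1145763051422668
[([193.0, 226.0], 328), ([142.0, 312.0], 915), ([142.0, 272.0], 443)]
[([176.0, 198.0], 624), ([127.0, 145.0], 2040), ([231.0, 226.0], 590)]
```

```bash
cat >> h.py <<'E'
from scipy.spatial.transform import Rotation as Ro
def need(p,yaw):
    "tool shift (m) and roll (rad) to put grasp point at p, closing line along heading (yaw+90deg)"
    o=arm.observe(); R=Ro.from_rotvec(o["ee_rot"]).as_matrix()
    g=np.array(o["position"])+R@[0,0,.159]; d=R.T@(np.array(p)-g)
    t=R.T@[-np.sin(yaw),np.cos(yaw),0]; a=np.arctan2(-t[0],t[1]); a=(a+np.pi/2)%np.pi-np.pi/2
    print("t",round(float(o["clock"]),2),"grasp pt",np.round(g,4),"ty",np.round(R[:,1],3),"tz",np.round(R[:,2],3),"shift",np.round(d,4),"roll",round(a,4),"F",np.round(o["force"],1),"w",round(float(o["width"])*.0918,4),"gf",round(float(o["gripper_force"]),1),"j7",round(float(o["joints"][6]),2))
E
python3 - <<'E'
from h import *
need([.504,.229,.23],-.25)
print(np.round(proj("top",[[.5257+i,-.186+j,.117] for i in(-.04,.04) for j in(-.005,.005)]),1).tolist())
print(np.round(proj("side",[[.5257+i,-.186+j,.117] for i in(-.04,.04) for j in(-.005,.005)]),1).tolist())
E
```

```text
t 1.3 grasp pt [ 0.2305 -0.581   0.2458] ty [ 0.369 -0.93   0.   ] tz [ 0. -0. -1.] shift [ 0.5529 -0.652   0.0157] roll 0.6277 F [ 0.6  0.5 -0.3] w 0.0915 gf 0.0 j7 -0.08
[[190.5, 355.6], [190.4, 351.9], [160.8, 355.9], [160.7, 352.2]]
[[257.2, 269.0], [253.8, 268.7], [255.7, 303.9], [252.3, 303.5]]
```

```bash
python3 -m inch '0.03 -0.035 0 0 0.0918; 0.06 -0.07 0 0 0.0918; 0.09 -0.105 0 0 0.0918; 0.12 -0.14 0 0 0.0918; 0.15 -0.175 0 0 0.0918' 10
python3 -m inch '0.03 -0.035 0 0 0.0918; 0.06 -0.07 0 0 0.0918; 0.09 -0.105 0 0 0.0918; 0.12 -0.14 0 0 0.0918; 0.15 -0.175 0 0 0.0918'
python3 -m inch '0.03 -0.035 0 0 0.0918; 0.06 -0.07 0 0 0.0918; 0.09 -0.105 0 0 0.0918; 0.12 -0.14 0 0 0.0918; 0.15 -0.175 0 0 0.0918'
python3 -m inch '0.03 -0.035 0 0.12 0.0918; 0.06 -0.07 0 0.25 0.0918; 0.09 -0.105 0 0.38 0.0918; 0.10 -0.125 0 0.5 0.0918; 0.10 -0.125 0 0.628 0.0918'
python3 -c "
from h import *
need([.504,.229,.2],-.25)"
```

```text
clock: 1.8
position: [0.3057, -0.3612, 0.4049]
ee_rot: [3.085, 0.59, 0.0]
force: [0.7, -0.3, 0.6]
width: 0.997
gripper_force: 0.0
clock: 2.3
position: [0.3805, -0.1432, 0.4051]
ee_rot: [3.085, 0.589, 0.001]
force: [0.7, -0.3, 0.5]
width: 1.0
gripper_force: 0.0
clock: 2.8
position: [0.4555, 0.0748, 0.4051]
ee_rot: [3.086, 0.589, 0.001]
force: [1.1, -1.0, -0.3]
width: 1.002
gripper_force: 0.0
clock: 3.3
position: [0.5016, 0.2304, 0.4046]
ee_rot: [-3.115, 0.391, 0.001]
force: [0.4, -0.3, 0.9]
width: 1.001
gripper_force: 0.0
t 3.3 grasp pt [0.5016 0.2307 0.2456] ty [-0.247 -0.969 -0.002] tz [-0.     0.002 -1.   ] shift [0.0028 0.0012 0.0455] roll 0.0001 F [ 0.4 -0.3  0.9] w 0.0919 gf 0.0 j7 -2.49
```

```bash
python3 -m inch '0.0025 0.001 0.02 0 0.0918; 0.0025 0.001 0.045 0 0.0918; 0.0025 0.001 0.055 0 0.0918; 0.0025 0.001 0.055 0 0.0918' >/dev/null
python3 - <<'E'
from h import *
need([.504,.229,.147],-.25)
s=arm.get_image("side");t=arm.get_image("top")
a=cv2.resize(s[60:200,210:340],(520,560),interpolation=cv2.INTER_CUBIC)
b=cv2.resize(t[130:220,150:240],(270,270),interpolation=cv2.INTER_CUBIC); b=np.vstack([b,np.zeros((290,270,3),np.uint8)])
cv2.imwrite("pics/crop2.png",np.hstack([a,b])[:,:,::-1])
E
```

```text
t 3.7 grasp pt [0.5035 0.224  0.1895] ty [-0.248 -0.969  0.002] tz [-0.002 -0.001 -1.   ] shift [-0.0007 -0.0051  0.0425] roll -0.0002 F [ 0.4 -0.2  0.1] w 0.0918 gf 0.0 j7 -2.51
```

View pics/crop2.png

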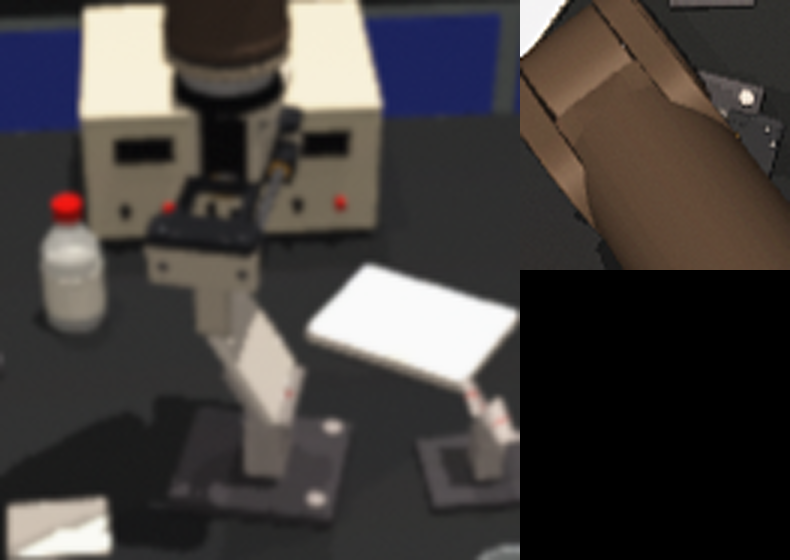

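The near finger stands beside the tile's upper left (crop about (215,310)), and the far one is hidden behind the tile. The bottle and both stands are untouched. I shift 5 mm sideways, then go down.

```bash
python3 -m inch '0 -0.005 0 0 0.0918; 0 -0.005 0.012 0 0.0918; 0 -0.005 0.027 0 0.0918; 0 -0.005 0.042 0 0.0918; 0 -0.005 0.042 0 0.0918'
python3 -c "
from h import *
need([.504,.229,.147],-.25)"
```

```text
clock: 4.3
position: [0.505, 0.2292, 0.3059]
ee_rot: [3.116, -0.392, -0.003]
force: [0.0, -0.0, 0.3]
width: 0.998
gripper_force: 0.1
t 4.3 grasp pt [0.5046 0.229  0.1469] ty [-0.247 -0.969  0.001] tz [-0.002 -0.001 -1.   ] shift [-0.0006  0.0002 -0.0001] roll -0.0 F [ 0.  -0.   0.3] w 0.0917 gf 0.1 j7 -2.54
```

Close gently with 12 N.

```bash
python3 -m inch '0 0 0 0 0.075; 0 0 0 0 0.075; 0 0 0 0 0.075; 0 0 0 0 0.075; 0 0 0 0 0.075' 12
python3 -m inch '0 0 -0.004 0 0.075; 0 0 -0.01 0 0.075; 0 0 -0.02 0 0.075; 0 0 -0.03 0 0.075; 0 0 -0.03 0 0.075'
```

```text
clock: 4.8
position: [0.5056, 0.2295, 0.3082]
ee_rot: [-3.117, 0.392, -0.001]
force: [-0.1, 0.2, 2.5]
width: 0.874
gripper_force: 11.9
clock: 5.3
position: [0.5059, 0.2297, 0.3397]
ee_rot: [-3.115, 0.392, -0.004]
force: [0.4, 0.4, -2.4]
width: 0.877
gripper_force: 11.9
```

```bash
python3 -m inch '0 0 -0.03 0 0.075; 0 0 -0.06 0 0.075; 0 0 -0.09 0 0.075; 0 0 -0.1 0 0.075; 0 0 -0.1 0 0.075' >/dev/null
python3 - <<'E'
from h import *
need([.528,-.3345,.25],np.pi/2+.026)
s=arm.get_image("side")
cv2.imwrite("pics/crop3.png",cv2.resize(s[20:200,200:340],(560,600)[::1],interpolation=cv2.INTER_CUBIC)[:,:,::-1])
E
```

```text
t 5.8 grasp pt [0.506  0.2297 0.2798] ty [-0.248 -0.969 -0.002] tz [ 0.003  0.001 -1.   ] shift [0.161  0.5412 0.0293] roll 1.2944 F [ 1.1  0.2 -2.6] w 0.0803 gf 11.9 j7 -2.47
```

View pics/crop3.png

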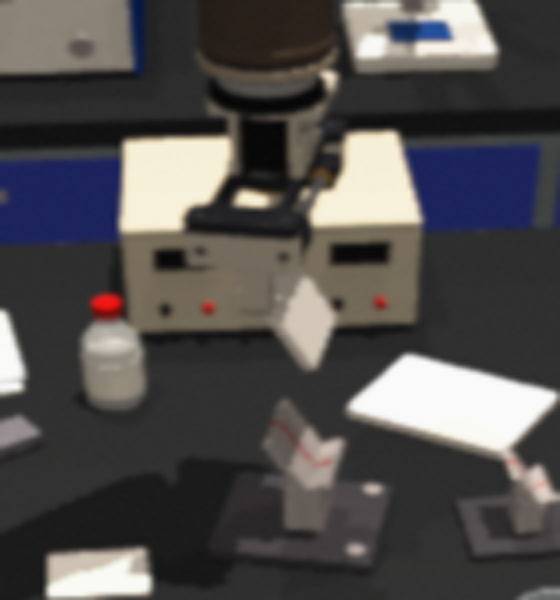

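Lifted and held: the tile (crop about (305,322)) keeps its 30° lean and the ledge is empty. I carry it to the rack with a half turn so it leans outward, away from yellow. Then I use the slot walls to tip it upright.

```bash
python3 -m inch '0.005 0.018 0 0 0.075; 0.016 0.055 0 0 0.075; 0.028 0.095 0 0 0.075; 0.04 0.135 0 0 0.075; 0.052 0.175 0 0 0.075' 25 >/dev/null
python3 -m inch '0.012 0.04 0 0 0.075; 0.024 0.08 0 0 0.075; 0.036 0.12 0 0 0.075; 0.048 0.16 0 0 0.075; 0.06 0.2 0 0 0.075' >/dev/null
python3 -m inch '0.012 0.04 0 -0.12 0.075; 0.024 0.08 0 -0.25 0.075; 0.036 0.12 0 -0.38 0.075; 0.048 0.16 0 -0.51 0.075; 0.06 0.2 0 -0.64 0.075' >/dev/null
python3 -m inch '0 0 0 -0.13 0.075; 0 0 0 -0.26 0.075; 0 0 0 -0.39 0.075; 0 0 0 -0.52 0.075; 0 0 0 -0.65 0.075' >/dev/null
python3 -m inch '0 0 0 -0.13 0.075; 0 0 0 -0.26 0.075; 0 0 0 -0.39 0.075; 0 0 0 -0.5 0.075; 0 0 0 -0.557 0.075' 
python3 - <<'E'
from h import *
need([.529,-.3733,.155],np.pi/2+.026)
E
```

```text
clock: 8.35
position: [0.5293, -0.3704, 0.435]
ee_rot: [-2.185, -2.252, 0.001]
force: [-0.3, -0.0, -2.4]
width: 0.872
gripper_force: 24.8
t 8.35 grasp pt [ 0.5288 -0.3701  0.276 ] ty [ 1.     0.03  -0.003] tz [-0.003  0.002 -1.   ] shift [-0.0035  0.0005  0.121 ] roll 0.0043 F [-0.3 -0.  -2.4] w 0.08 gf 24.8 j7 0.35
```

```bash
python3 -m inch '0 0 0.02 0 0.075; -0.003 0 0.06 0 0.075; -0.003 0 0.1 0 0.075; -0.003 0 0.121 0 0.075; -0.003 0 0.121 0 0.075' >/dev/null
python3 - <<'E'
from h import *
need([.529,-.3733,.1248],np.pi/2+.026)
s=arm.get_image("side"); t=arm.get_image("top")
a=cv2.resize(s[200:384,230:350],(390,598),interpolation=cv2.INTER_CUBIC)
b=cv2.resize(t[130:230,320:440],(400,333),interpolation=cv2.INTER_CUBIC); b=np.vstack([b,np.zeros((265,400,3),np.uint8)])
cv2.imwrite("pics/crop4.png",np.hstack([a,b])[:,:,::-1])
E
```

```text
t 8.85 grasp pt [ 0.5265 -0.3719  0.1519] ty [ 1.     0.026 -0.008] tz [-0.008  0.005 -1.   ] shift [-0.0016  0.0027  0.0271] roll 0.0003 F [-1.1  0.2 -2.2] w 0.0799 gf 24.8 j7 0.29
```

View pics/crop4.png

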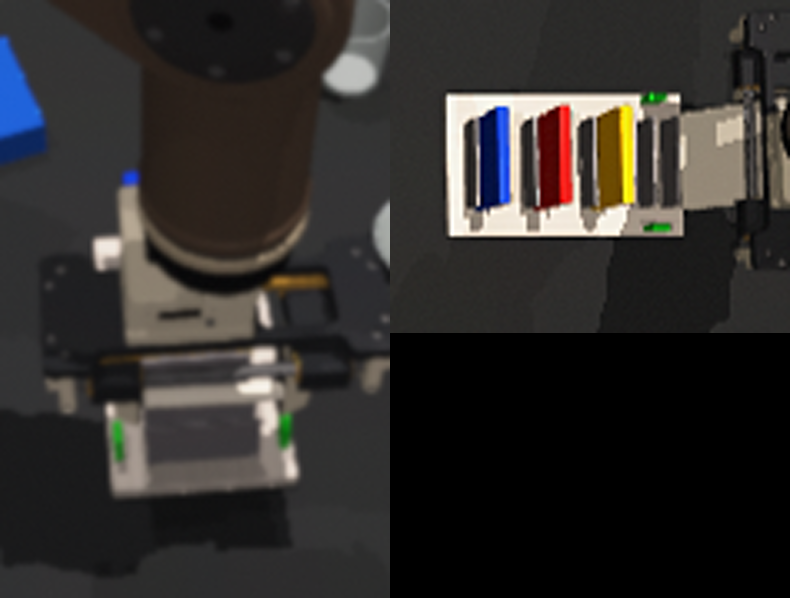

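The top view shows the tile's lower edge at crop x≈681, just right of the free slot (fins at x≈645 and 668). I compare that with what a 30° lean predicts.

```bash
python3 - <<'E'
from h import *
g=np.array([.5265,-.3719,.1519])
for th in (20,25,30,35):
    a=np.radians(th); zd=np.array([0.02*np.sin(a),-np.sin(a),np.cos(a)]); xd=np.array([0,np.cos(a),np.sin(a)])
    print(th,np.round(proj("top",[g-.08*zd+.005*xd+[s,0,0] for s in(-.04,.04)]),1).tolist())
print("slot at fin top",np.round(proj("top",[[.528,-.3345+d,.057] for d in(-.012,-.008,.008,.012)]),1).tolist())
t=arm.get_image("top")
v=cv2.cvtColor(t,cv2.COLOR_RGB2GRAY); print(v[170:184].mean(0).astype(int)[388:420])
E
```

```text
20 [[192.5, 406.4], [163.8, 406.4]]
25 [[192.5, 404.5], [163.6, 404.5]]
30 [[192.4, 402.7], [163.5, 402.8]]
35 [[192.3, 401.1], [163.3, 401.2]]
slot at fin top [[178.1, 406.4], [178.1, 405.0], [177.9, 399.3], [177.9, 397.9]]
[ 74 133 224 210 211 209  52  38  42  39  47 177 118  48  40  43  41  39
  86 120 181 135 137 137 137 137 137 137 137 137 146 152]
```

```bash
python3 - <<'E'
from h import *
s=arm.get_image("side"); v=cv2.cvtColor(s,cv2.COLOR_RGB2GRAY); print("side rows 305-345",v[305:345,276:306].mean(1).astype(int).tolist())
g=np.array([.5265,-.3719,.1519])
for L in(.07,.08,.09):
  for th in (10,15,20,25,30):
    a=np.radians(th); zd=np.array([0,-np.sin(a),np.cos(a)]); xd=np.array([0,np.cos(a),np.sin(a)])
    print(L,th,"top col",np.round(proj("top",g-L*zd+.005*xd)[0,1],1),"side row",np.round(proj("side",g-L*zd-.005*xd)[0,0],1))
print(np.round(proj("side",[[.528,y,.057] for y in(-.3455,-.3415,-.3255,-.3215)])[:,0],1))
E
```

```text
side rows 305-345 [29, 43, 73, 98, 107, 92, 66, 54, 56, 56, 55, 66, 95, 124, 138, 142, 141, 132, 109, 81, 62, 57, 57, 58, 63, 68, 66, 60, 56, 55, 55, 55, 55, 55, 56, 60, 70, 83, 90, 92]
0.07 10 top col 412.4 side row 334.4
0.07 15 top col 410.5 side row 331.5
0.07 20 top col 408.7 side row 328.4
0.07 25 top col 407.0 side row 325.4
0.07 30 top col 405.5 side row 322.3
0.08 10 top col 410.6 side row 336.1
0.08 15 top col 408.5 side row 332.7
0.08 20 top col 406.4 side row 329.3
0.08 25 top col 404.5 side row 325.8
0.08 30 top col 402.7 side row 322.3
0.09 10 top col 408.9 side row 337.7
0.09 15 top col 406.4 side row 334.0
0.09 20 top col 404.1 side row 330.1
0.09 25 top col 402.0 side row 326.3
0.09 30 top col 400.0 side row 322.4
[332.1 330.4 323.5 321.8]
```

```bash
python3 - <<'E'
from h import *
for c in C:
    arm.get_image(c)
    for d in arm.silhouettes(c,"white_tile")[:5]:
        r=d["region"]; ys,xs=np.nonzero(r)
        print(c,round(d["conf"],2),np.round(d["point"]),r.sum(),"rows",ys.min(),ys.max(),"cols",xs.min(),xs.max())
        if c=="top" and xs.min()>380 or c=="side" and ys.min()>250:
            print([ (int(y),int(xs[ys==y].min()),int(xs[ys==y].max())) for y in range(ys.min(),ys.max()+1,2)])
s=arm.get_image("side")
for r in range(304,334): print(r, s[r,285].tolist(), s[r,300].tolist())
E
```

```text
side 0.85 [320. 298.] 246 rows 316 323 cols 277 318
[(316, 314, 316), (318, 280, 318), (320, 277, 318), (322, 277, 308)]
side 0.52 [194. 224.] 364 rows 185 200 cols 211 236
top 0.93 [177. 416.] 624 rows 159 191 cols 408 439
[(159, 438, 439), (161, 418, 426), (163, 409, 426), (165, 408, 426), (167, 408, 426), (169, 408, 426), (171, 408, 426), (173, 408, 427), (175, 408, 427), (177, 408, 427), (179, 408, 432), (181, 408, 432), (183, 408, 432), (185, 408, 433), (187, 408, 432), (189, 408, 426), (191, 409, 420)]
top 0.82 [125. 146.] 2067 rows 94 156 cols 114 175
top 0.62 [233. 227.] 569 rows 218 246 cols 216 237
304 [52, 48, 43] [26, 24, 23]
305 [25, 22, 22] [45, 34, 20]
306 [45, 34, 19] [91, 64, 18]
307 [91, 64, 17] [125, 92, 34]
308 [127, 93, 30] [125, 103, 73]
309 [129, 105, 71] [110, 101, 95]
310 [110, 99, 93] [72, 68, 69]
311 [72, 67, 67] [51, 49, 49]
312 [47, 45, 47] [55, 53, 54]
313 [53, 51, 52] [56, 54, 55]
314 [58, 55, 56] [53, 51, 52]
315 [53, 51, 52] [56, 53, 54]
316 [59, 57, 57] [82, 76, 74]
317 [91, 86, 81] [118, 110, 102]
318 [129, 120, 111] [143, 134, 124]
319 [147, 137, 127] [150, 140, 129]
320 [152, 142, 131] [152, 142, 132]
321 [153, 143, 132] [149, 140, 129]
322 [146, 137, 127] [135, 126, 116]
323 [126, 117, 109] [105, 97, 91]
324 [96, 88, 84] [73, 67, 67]
325 [70, 65, 65] [61, 57, 59]
326 [62, 57, 59] [60, 56, 59]
327 [61, 57, 60] [60, 56, 59]
328 [61, 58, 60] [63, 60, 62]
329 [63, 59, 62] [71, 67, 69]
330 [70, 66, 68] [73, 68, 70]
331 [73, 69, 70] [63, 58, 60]
332 [63, 59, 61] [58, 53, 56]
333 [58, 54, 57] [58, 54, 57]
```

```bash
python3 - <<'E'
from h import *
o=cv2.resize(cv2.imread("pics/side0.png"),(512,384),interpolation=cv2.INTER_AREA)[:,:,::-1].astype(int)
s=arm.get_image("side").astype(int)
for r in range(284,340,2): print(r,o[r,285].tolist(),s[r,285].tolist(), np.abs(o[r]-s[r]).sum(1)[262:322:4].tolist())
E
```

```text
284 [110, 6, 6] [76, 69, 61] [593, 585, 96, 257, 260, 253, 134, 109, 108, 107, 102, 668, 455, 81, 192]
286 [111, 13, 6] [134, 123, 107] [594, 599, 69, 262, 254, 254, 207, 123, 142, 182, 190, 611, 410, 89, 101]
288 [199, 156, 0] [135, 125, 109] [598, 596, 58, 170, 174, 158, 215, 247, 321, 397, 401, 350, 330, 18, 42]
290 [248, 236, 0] [126, 115, 101] [599, 603, 118, 312, 314, 328, 347, 350, 346, 345, 337, 305, 333, 7, 41]
292 [230, 190, 0] [114, 104, 92] [600, 605, 133, 324, 302, 298, 292, 247, 189, 179, 155, 126, 413, 5, 40]
294 [146, 102, 0] [44, 40, 35] [599, 575, 50, 152, 127, 196, 204, 212, 128, 127, 126, 122, 469, 3, 17]
296 [144, 101, 0] [76, 69, 61] [594, 416, 58, 129, 128, 167, 156, 145, 125, 122, 128, 119, 544, 18, 8]
298 [143, 100, 0] [115, 106, 92] [578, 361, 42, 131, 128, 125, 125, 127, 125, 124, 129, 117, 556, 78, 27]
300 [143, 100, 0] [123, 113, 99] [595, 498, 219, 141, 132, 130, 130, 132, 131, 130, 129, 110, 546, 136, 36]
302 [143, 100, 0] [115, 106, 92] [597, 613, 326, 133, 127, 126, 126, 123, 131, 133, 138, 169, 588, 209, 68]
304 [143, 100, 0] [53, 49, 44] [597, 615, 
[... 994 characters left out ...]
[13, 121, 384, 195, 38, 48, 71, 66, 43, 31, 30, 22, 43, 20, 61]
326 [60, 55, 58] [62, 57, 59] [6, 77, 380, 234, 6, 3, 5, 3, 2, 5, 5, 6, 30, 18, 40]
328 [62, 58, 61] [60, 57, 59] [77, 180, 312, 239, 8, 6, 10, 18, 26, 50, 75, 107, 18, 14, 84]
330 [116, 110, 112] [70, 67, 68] [107, 184, 240, 176, 114, 117, 141, 158, 149, 155, 160, 117, 32, 12, 108]
332 [89, 83, 85] [63, 59, 61] [93, 143, 229, 67, 125, 79, 78, 63, 24, 11, 15, 4, 32, 39, 54]
334 [59, 55, 57] [58, 54, 56] [86, 135, 229, 106, 6, 2, 4, 3, 5, 5, 3, 4, 215, 73, 5]
336 [59, 55, 57] [58, 54, 56] [45, 66, 247, 206, 2, 5, 5, 3, 3, 0, 3, 2, 241, 162, 18]
338 [58, 55, 57] [57, 54, 56] [30, 32, 248, 207, 2, 5, 5, 1, 3, 2, 4, 4, 245, 282, 85]
```

```bash
python3 - <<'E'
from h import *
g=np.array([.5265,-.3719,.1519])
def tile(L,th):
    a=np.radians(th); zd=np.array([0,-np.sin(a),np.cos(a)]); xd=np.array([0,np.cos(a),np.sin(a)])
    return g+np.array([.0*1+s*xd+(k-L)*zd for s in(-.005,.005) for k in(0,.105)])
print("body gap edge row", np.round(proj("side",[[.5265,g[1]+d,g[2]+.047] for d in(-.0375,.0375)])[:,0],1))
for L in(.05,.06,.07,.08):
  for th in (20,30,35,40,45,50):
    P=tile(L,th); r=proj("side",P)[:,0]; c=proj("top",P)[:,1]
    print(L,th,"side rows %.1f..%.1f"%(r.min(),r.max()),"top cols %.1f..%.1f"%(c.min(),c.max()))
E
```

```text
body gap edge row [323.9 288.2]
0.05 20 side rows 310.2..326.6 top cols 413.4..443.8
0.05 30 side rows 315.7..322.2 top cols 411.2..446.3
0.05 35 side rows 314.8..324.4 top cols 410.3..447.3
0.05 40 side rows 312.6..327.2 top cols 409.4..448.2
0.05 45 side rows 310.4..329.9 top cols 408.7..448.9
0.05 50 side rows 308.3..332.5 top cols 408.2..449.4
0.06 20 side rows 311.4..327.5 top cols 411.1..441.0
0.06 30 side rows 315.8..322.2 top cols 408.3..443.0
0.06 35 side rows 314.5..323.9 top cols 407.2..443.8
0.06 40 side rows 311.8..326.1 top cols 406.2..444.5
0.06 45 side rows 309.3..328.3 top cols 405.3..445.0
0.06 50 side rows 306.8..330.4 top cols 404.6..445.5
0.07 20 side rows 312.6..328.4 top cols 408.7..438.2
0.07 30 side rows 316.0..322.3 top cols 405.5..439.7
0.07 35 side rows 314.2..323.4 top cols 404.1..440.3
0.07 40 side rows 311.1..325.1 top cols 402.9..440.8
0.07 45 side rows 308.2..326.8 top cols 401.9..441.2
0.07 50 side rows 305.3..328.4 top cols 401.0..441.5
0.08 20 side rows 313.7..329.3 top cols 406.4..435.5
0.08 30 side rows 316.1..322.3 top cols 402.7..436.5
0.08 35 side rows 313.9..323.0 top cols 401.1..436.9
0.08 40 side rows 310.4..324.2 top cols 399.7..437.2
0.08 45 side rows 307.1..325.3 top cols 398.5..437.5
0.08 50 side rows 303.8..326.4 top cols 397.5..437.6
```

The side strip (rows 316–323) fits a lean of about 29°. The top edge (col 408) says the grip is about 62 mm above the tile's foot, not 80. I trust the image, move over the slot and check again before going in.

```bash
python3 -m inch '0.005 0.002 0.005 0 0.075; 0.0095 0.0025 0.012 0 0.075; 0.0095 0.0025 0.022 0 0.075; 0.0095 0.0025 0.022 0 0.075' >/dev/null
cat > m.py <<'E'
from h import *
import sys
need([.529,-.3624,.1097],np.pi/2+.026)
o=arm.observe(); R=Ro.from_rotvec(o["ee_rot"]).as_matrix(); g=np.array(o["position"])+R@[0,0,.159]
t=arm.get_image("top"); v=cv2.cvtColor(t,cv2.COLOR_RGB2GRAY); print("cols 392..",v[172:184].mean(0).astype(int)[392:420].tolist())
for d in arm.silhouettes("top","white_tile"):
    ys,xs=np.nonzero(d["region"])
    if xs.min()>380: print(round(d["conf"],2),"rows",ys.min(),ys.max(),"left col",np.median([xs[ys==y].min() for y in np.unique(ys)]))
a=np.radians(float(sys.argv[1])); zd=np.array([0,-np.sin(a),np.cos(a)]); xd=np.array([0,np.cos(a),np.sin(a)])
for L in(.055,.06,.065,.07,.08): print(L,np.round(proj("top",g-L*zd+.005*xd)[0,1],1))
E
python3 m.py 29
```

```text
t 9.75 grasp pt [ 0.531  -0.3631  0.1336] ty [ 1.     0.027 -0.003] tz [-0.003  0.001 -1.   ] shift [ 0.0007 -0.0019  0.0239] roll 0.0006 F [-0.8 -0.1 -1.8] w 0.0801 gf 24.8 j7 0.27
cols 392.. [212, 208, 52, 38, 41, 40, 44, 158, 113, 135, 177, 135, 136, 137, 137, 137, 137, 138, 137, 138, 146, 141, 141, 141, 141, 138, 139, 108]
0.69 rows 159 192 left col 401.0
0.4 rows 162 191 left col 382.5
0.055 404.7
0.06 403.3
0.065 401.9
0.07 400.6
0.08 397.9
```

```bash
python3 -m inch '-0.002 -0.002 0.004 0 0.075; -0.002 -0.002 0.01 0 0.075; -0.002 -0.002 0.0155 0 0.075; -0.002 -0.002 0.0155 0 0.075' >/dev/null
python3 m.py 29
```

```text
t 10.25 grasp pt [ 0.5298 -0.3652  0.1193] ty [ 1.     0.026 -0.001] tz [-0.001  0.001 -1.   ] shift [ 0.0028 -0.0007  0.0096] roll 0.0002 F [-0.2  1.7 -1.6] w 0.08 gf 24.9 j7 0.26
cols 392.. [212, 208, 52, 39, 41, 40, 43, 157, 174, 180, 138, 137, 138, 138, 138, 138, 138, 138, 141, 142, 152, 146, 141, 142, 143, 145, 99, 35]
0.055 403.8
0.06 402.5
0.065 401.1
0.07 399.8
0.08 397.2
```

```bash
python3 -m inch '0 0 0.003 0 0.075; 0 0 0.006 0 0.075; 0 0 0.006 0 0.075; 0.003 0 0.006 0 0.075; 0.006 0 0.006 0 0.075' 12
python3 -m inch '0.003 0 0 0 0.075; 0.006 0 0 0 0.075; 0.009 0 0 0 0.075; 0.009 0 0 0 0.075'
python3 m.py 20
```

```text
clock: 10.85
position: [0.5297, -0.3629, 0.275]
ee_rot: [2.191, 2.244, -0.005]
force: [-2.9, -8.5, 9.7]
width: 0.875
gripper_force: 12.0
clock: 11.25
position: [0.5299, -0.3516, 0.2741]
ee_rot: [2.191, 2.247, -0.001]
force: [0.1, -3.4, 3.8]
width: 0.869
gripper_force: 12.0
t 11.25 grasp pt [ 0.5302 -0.352   0.1151] ty [1.    0.025 0.002] tz [ 0.002 -0.002 -1.   ] shift [-0.0104 -0.0015  0.0054] roll -0.0006 F [ 0.1 -3.4  3.8] w 0.0798 gf 12.0 j7 0.24
cols 392.. [214, 87, 60, 40, 42, 42, 38, 86, 118, 130, 132, 132, 142, 141, 138, 138, 138, 135, 135, 137, 134, 39, 61, 53, 92, 104, 8, 72]
0.75 rows 163 192 left col 399.0
0.055 400.9
0.06 399.8
0.065 398.6
0.07 397.5
0.08 395.4
```

```bash
python3 -m inch '0.003 0 0 0 0.075; 0.006 0 0 0 0.075; 0.009 0 0 0 0.075; 0.012 0 0 0 0.075; 0.012 0 0 0 0.075'
python3 m.py 10
```

```text
clock: 11.85
position: [0.5292, -0.338, 0.2729]
ee_rot: [-2.191, -2.25, 0.0]
force: [-0.0, -1.7, -1.8]
width: 0.872
gripper_force: 12.0
t 11.85 grasp pt [ 0.5291 -0.3379  0.1139] ty [ 1.     0.027 -0.001] tz [-0.001  0.001 -1.   ] shift [-0.0245 -0.0008  0.0041] roll 0.0008 F [-0.  -1.7 -1.8] w 0.08 gf 12.0 j7 0.22
cols 392.. [170, 165, 56, 39, 42, 40, 41, 120, 113, 123, 123, 121, 122, 120, 122, 80, 41, 71, 50, 125, 17, 46, 90, 87, 93, 99, 81, 89]
0.79 rows 164 192 left col 400.0
0.055 398.6
0.06 397.7
0.065 396.9
0.07 396.1
0.08 394.5
```

```bash
python3 -m inch '0.003 0 0 0 0.075; 0.005 0 0.003 0 0.075; 0.005 0 0.008 0 0.075; 0.005 0 0.013 0 0.075; 0.005 0 0.013 0 0.075'
python3 m.py 3
```

```text
clock: 12.45
position: [0.5289, -0.3338, 0.2591]
ee_rot: [-2.192, -2.249, 0.001]
force: [0.2, -2.5, -3.3]
width: 0.872
gripper_force: 12.0
t 12.45 grasp pt [ 0.5288 -0.3337  0.1001] ty [ 1.     0.026 -0.001] tz [-0.001  0.001 -1.   ] shift [-0.0287 -0.0005 -0.0096] roll -0.0001 F [ 0.2 -2.5 -3.3] w 0.08 gf 12.0 j7 0.2
cols 392.. [150, 156, 57, 39, 42, 41, 40, 112, 107, 118, 117, 118, 60, 51, 59, 63, 99, 11, 74, 88, 80, 97, 79, 87, 78, 64, 55, 43]
0.48 rows 166 190 left col 401.0
0.055 397.8
0.06 397.2
0.065 396.6
0.07 396.0
0.08 394.8
```

Free going. Lower on slowly, in 2 mm rows near the floor.

```bash
python3 -m inch '0 0 0.003 0 0.075; 0 0 0.006 0 0.075; 0 0 0.009 0 0.075; 0 0 0.012 0 0.075; 0 0 0.012 0 0.075' | sed -n 2,4p
python3 -m inch '0 0 0.0015 0 0.075; 0 0 0.003 0 0.075; 0 0 0.0045 0 0.075; 0 0 0.006 0 0.075; 0 0 0.006 0 0.075' | sed -n 2,4p
```

```text
position: [0.53, -0.3328, 0.2491]
ee_rot: [2.191, 2.251, 0.002]
force: [-0.0, 2.5, 5.9]
position: [0.53, -0.3335, 0.244]
ee_rot: [2.19, 2.249, 0.001]
force: [-3.5, 1.1, 13.9]
```

```bash
python3 - <<'E'
from h import *
need([.529,-.3335,.08],np.pi/2+.026)
s=arm.get_image("side"); t=arm.get_image("top")
a=cv2.resize(s[200:384,230:350],(390,598),interpolation=cv2.INTER_CUBIC)
b=cv2.resize(t[145:215,370:430],(400,466),interpolation=cv2.INTER_CUBIC); b=np.vstack([b,np.zeros((132,400,3),np.uint8)])
cv2.imwrite("pics/crop5.png",np.hstack([a,b])[:,:,::-1])
E
```

```text
t 13.55 grasp pt [ 0.5303 -0.3336  0.085 ] ty [1.    0.026 0.002] tz [ 0.002 -0.001 -1.   ] shift [ 0.0001 -0.0013  0.005 ] roll 0.0004 F [-3.5  1.1 13.9] w 0.0799 gf 12.0 j7 0.19
```

View pics/crop5.png

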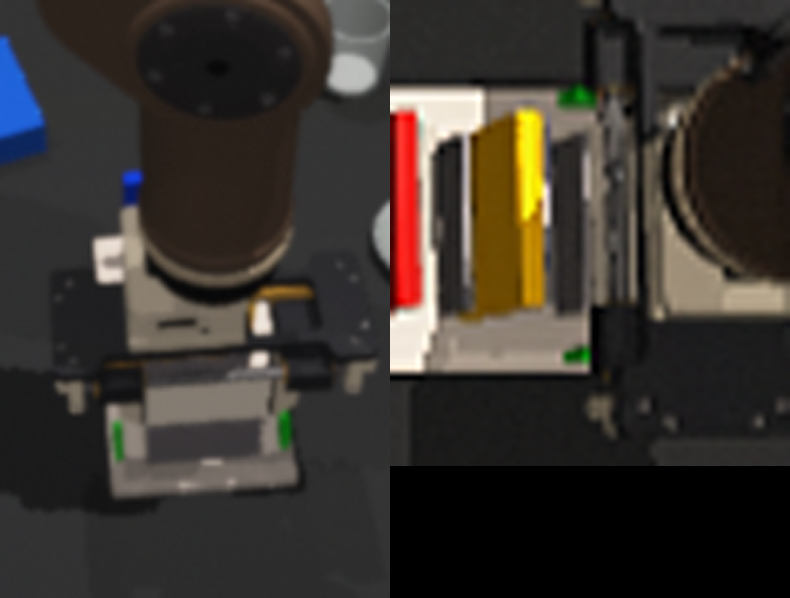

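The tile is in the clipped slot behind the front fin (crop (205,405)) with no clip or yellow contact, and the force says it has bottomed. Release.

```bash
python3 -m inch '0 0 -0.002 0 0.082; 0 0 -0.002 0 0.086; 0 0 -0.002 0 0.0918; 0 0 -0.002 0 0.0918; 0 0 -0.002 0 0.0918' | sed -n 2,5p
python3 -m inch '0 0 -0.01 0 0.0918; 0 0 -0.035 0 0.0918; 0 0 -0.07 0 0.0918; 0 0 -0.11 0 0.0918; 0 0 -0.13 0 0.0918' | sed -n 2,5p
python3 -m inch '0.04 0 0 0 0.0918; 0.08 0 0 0 0.0918; 0.12 0 0 0 0.0918; 0.15 0 0 0 0.0918; 0.15 0 0 0 0.0918' | sed -n 2,5p
python3 - <<'E'
from h import *
need([.522,-.1855,.2],np.pi/2+.026)
s=arm.get_image("side"); t=arm.get_image("top")
a=cv2.resize(s[230:360,240:340],(400,520),interpolation=cv2.INTER_CUBIC)
b=cv2.resize(t[140:215,325:430],(390,279),interpolation=cv2.INTER_CUBIC); b=np.vstack([b,np.zeros((241,390,3),np.uint8)])
cv2.imwrite("pics/crop6.png",np.hstack([a,b])[:,:,::-1])
E
```

```text
position: [0.5292, -0.3338, 0.244]
ee_rot: [-2.192, -2.25, 0.0]
force: [-0.2, 0.1, -0.5]
width: 0.999
position: [0.5299, -0.3337, 0.3786]
ee_rot: [2.189, 2.247, 0.002]
force: [-0.1, 0.3, -1.2]
width: 0.994
position: [0.5256, -0.1785, 0.3756]
ee_rot: [-2.184, -2.258, -0.003]
force: [-0.5, -0.4, -0.5]
width: 0.996
t 15.15 grasp pt [ 0.5258 -0.1783  0.2166] ty [0.999 0.033 0.001] tz [ 0.001  0.002 -1.   ] shift [-0.0071 -0.0041  0.0166] roll 0.0071 F [-0.5 -0.4 -0.5] w 0.0914 gf 0.0 j7 0.03
```

View pics/crop6.png

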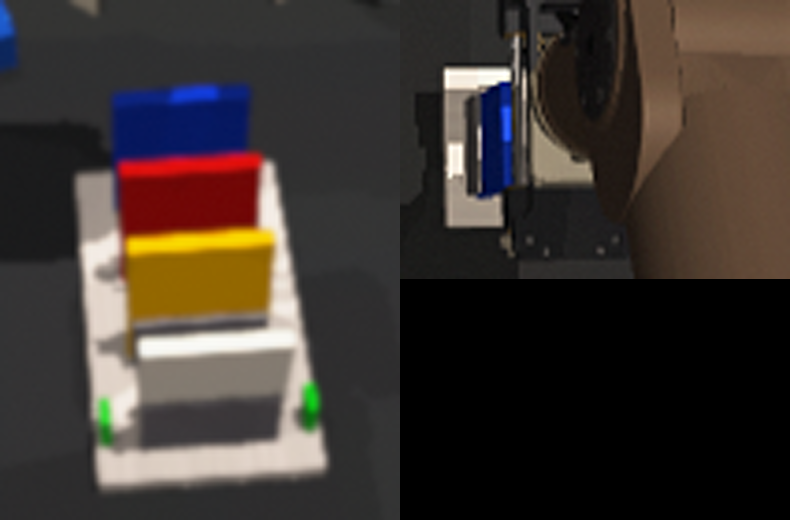

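The white tile stands upright in the clipped slot (crop (215,370)), with yellow, red and blue undisturbed. Now for blue.

```bash
python3 -m inch '-0.006 -0.004 0.02 0 0.0918; -0.006 -0.004 0.05 0 0.0918; -0.006 -0.004 0.06 0 0.0918; -0.006 -0.004 0.06 0 0.0918' | sed -n 2,5p
python3 - <<'E'
from h import *
need([.522,-.1845,.095],np.pi/2+.026)
s=arm.get_image("side"); h=cv2.cvtColor(s,cv2.COLOR_RGB2HSV); m=(h[...,0]>110)&(h[...,0]<130)&(h[...,1]>150)&(h[...,2]>50); m[:240]=0;m[275:]=0;m[:,:262]=0;m[:,310:]=0
ys,xs=np.nonzero(m); print(ys.min(),ys.max(),xs.min(),xs.max())
# white-tile top edge check
v=cv2.cvtColor(s,cv2.COLOR_RGB2GRAY)[300:335,290].tolist(); print(v)
print("exp top front/back rows for bottomed", np.round(proj("side",[[.528,-.3335+d,.117] for d in(-.005,.005)])[:,0],1))
for x in(.52,.522,.524,.526): print(x,np.round(proj("side",[[x-.04,-.1895,.117],[x+.04,-.1895,.117]])[:,1],1))
E
```

```text
position: [0.5209, -0.191, 0.313]
ee_rot: [-2.192, -2.247, 0.002]
force: [0.2, 0.2, -0.2]
width: 0.999
t 15.65 grasp pt [ 0.5205 -0.1909  0.154 ] ty [ 1.     0.025 -0.003] tz [-0.003  0.001 -1.   ] shift [0.0063 0.0018 0.059 ] roll -0.0015 F [ 0.2  0.2 -0.2] w 0.0917 gf 0.0 j7 -0.0
251 270 268 302
[104, 104, 104, 105, 105, 104, 104, 106, 114, 123, 115, 79, 91, 179, 239, 247, 248, 238, 192, 139, 125, 124, 124, 124, 124, 124, 124, 124, 121, 109, 85, 70, 59, 56, 56]
exp top front/back rows for bottomed [313.6 309.3]
0.52 [266.4 301.4]
0.522 [267.3 302.3]
0.524 [268.2 303.1]
0.526 [269.1 304. ]
```

```bash
python3 -m inch '0.006 0.0015 0 0 0.0918; 0.006 0.0015 0.015 0 0.0918; 0.006 0.0015 0.04 0 0.0918; 0.006 0.0015 0.059 0 0.0918; 0.006 0.0015 0.059 0 0.0918' | sed -n 2,6p
python3 -m inch '0 0 0 0 0.075; 0 0 0 0 0.075; 0 0 0 0 0.075; 0 0 0 0 0.075; 0 0 0 0 0.075' 15| sed -n 2,6p
```

```text
position: [0.5225, -0.1835, 0.2543]
ee_rot: [-2.191, -2.249, 0.001]
force: [-0.7, -0.0, 0.4]
width: 1.002
gripper_force: 0.0
position: [0.5236, -0.1839, 0.2568]
ee_rot: [2.191, 2.248, 0.002]
force: [0.6, 1.8, 6.9]
width: 0.868
gripper_force: 15.0
```

```bash
python3 -m inch '0 0 -0.01 0 0.075; 0 0 -0.03 0 0.075; 0 0 -0.06 0 0.075; 0 0 -0.1 0 0.075; 0 0 -0.14 0 0.075' 20 | sed -n 2,6p
python3 -m inch '0 0 -0.02 0 0.075; 0 0 -0.03 0 0.075; 0 0 -0.03 0 0.075'  | sed -n 2,6p
python3 - <<'E'
from h import *
need([.53,.21,.27],-.25)
o=arm.observe(); R=Ro.from_rotvec(o["ee_rot"]).as_matrix(); g=np.array(o["position"])+R@[0,0,.159]
for c in C:
    s=arm.get_image(c); h=cv2.cvtColor(s,cv2.COLOR_RGB2HSV); m=(h[...,0]>110)&(h[...,0]<130)&(h[...,1]>150)&(h[...,2]>40)
    n,l,st,ce=cv2.connectedComponentsWithStats(m.astype(np.uint8)); print(c,[(st[i].tolist()) for i in range(1,n) if st[i,4]>40])
for L in(.07,.075,.08,.085): print(L,"side bottom row",np.round(proj("side",g+[0,-.005,-L])[0],1),"top: front-bottom",np.round(proj("top",g+[0,.005,-L])[0],1))
E
```

```text
position: [0.5223, -0.1838, 0.3971]
ee_rot: [-2.192, -2.25, 0.0]
force: [0.7, -0.1, -0.7]
width: 0.872
gripper_force: 20.0
position: [0.5228, -0.1839, 0.4265]
ee_rot: [2.191, 2.248, 0.001]
force: [-0.6, -0.3, -1.5]
width: 0.867
gripper_force: 20.0
t 17.5 grasp pt [ 0.5231 -0.1841  0.2675] ty [1.    0.026 0.002] tz [ 0.002 -0.001 -1.   ] shift [ 0.3937  0.017  -0.0028] roll -1.295 F [-0.6 -0.3 -1.5] w 0.0796 gf 20.0 j7 0.06
side [[135, 16, 8, 30, 50], [339, 60, 94, 37, 2495], [314, 64, 20, 24, 405], [142, 68, 88, 27, 1849], [58, 71, 82, 38, 1785], [354, 101, 68, 53, 773], [0, 109, 13, 40, 279], [0, 135, 25, 60, 535], [0, 171, 17, 58, 519], [266, 197, 40, 40, 1412], [390, 224, 81, 40, 788]]
top [[0, 0, 15, 96, 1116], [0, 101, 8, 16, 119], [487, 130, 25, 119, 2727], [358, 158, 3, 30, 78]]
0.07 side bottom row [232.  285.8] top: front-bottom [173.6 357.8]
0.075 side bottom row [233.6 285.8] top: front-bottom [173.8 357.3]
0.08 side bottom row [235.1 285.8] top: front-bottom [174.  356.9]
0.085 side bottom row [236.7 285.7] top: front-bottom [174.2 356.5]
```

Blue is lifted straight, gripped about 83 mm above its foot. The ledge is now bare, so I remeasure it.

```bash
python3 - <<'E'
from h import *
s=arm.get_image("side");t=arm.get_image("top")
a=cv2.resize(s[130:195,245:305],(480,520),interpolation=cv2.INTER_CUBIC)
b=cv2.resize(t[140:205,175:235],(480,520),interpolation=cv2.INTER_CUBIC)[:,100:420]
cv2.imwrite("pics/crop7.png",np.hstack([a,b])[:,:,::-1])
R={}
for c in C:
    R[c]=[d["point"] for d in arm.place_of(c,"ledge")]; print(c,np.round(R[c],1).tolist())
for p in R["side"]:
    for q in R["top"]:
        X,e=tri(p,q)
        if e<4: print(np.round(X,4),round(e,1))
E
```

```text
side [[166.5, 333.0]]
top [[170.5, 205.3], [113.3, 209.2]]
[0.7026 0.2138 0.0463] 0.7
```

View pics/crop7.png

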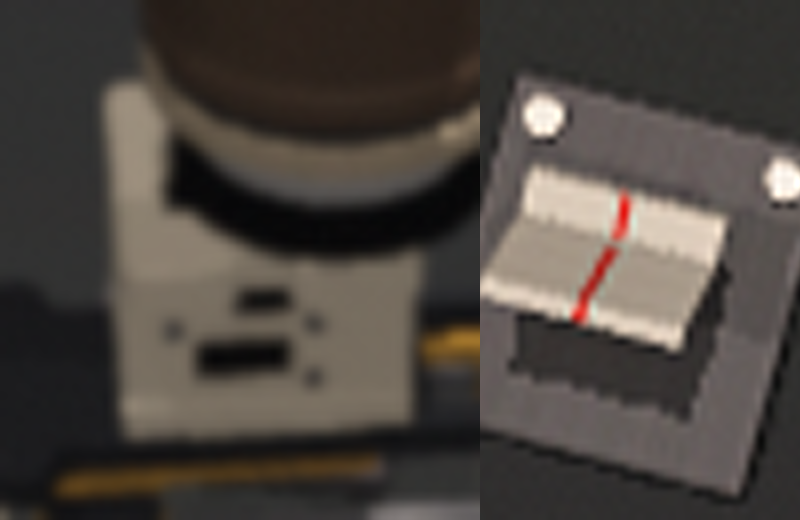

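The top view clearly shows the inner corner of ledge and backrest, with the red line crossing it at crop (614,243), about top pixel row 169.9, col 203.8. The ledge's front edge runs from (533,168) to (727,215).

```bash
python3 - <<'E'
from h import *
T=lambda x,y:np.array((140+y/8-.44,187.5+(x-480)/8-.44))
obs=[((0,0,0),(614,243)),((0,.035,0),(522,213)),((0,-.035,0),(718,263)),((.016,.035,0),(533,167)),((.016,-.035,0),(727,215)),((.016,0,0),(626,192)),((0,0,.055),(585,300)),((0,-.035,.055),(683,328))]
P=np.array([o[0] for o in obs]); Q=np.array([T(*o[1]) for o in obs])
for z in(.07,.075,.085):
    f=lambda p:(proj("top",P@(Rz(p[2])@LEAN).T+[p[0],p[1],z])-Q).ravel()
    s=least_squares(f,[.535,.22,-.25],loss="soft_l1",f_scale=.5); print(z,np.round(s.x,4),np.round(s.fun.reshape(-1,2),1).tolist())
print(np.round(ray("top",T(614,243),.075),4))
E
```

```text
0.07 [ 0.5384  0.2199 -0.2337] [[-0.9, 0.7], [-0.3, -0.0], [-0.2, -0.1], [0.3, -0.4], [0.7, -0.2], [0.4, 0.2], [0.0, -0.2], [-0.1, 0.3]]
0.075 [ 0.5379  0.2195 -0.2333] [[-0.9, 0.7], [-0.3, -0.1], [-0.2, -0.1], [0.2, -0.5], [0.7, -0.1], [0.3, 0.2], [0.1, -0.2], [-0.1, 0.3]]
0.085 [ 0.5369  0.2185 -0.2321] [[-0.9, 0.6], [-0.4, -0.2], [-0.2, -0.0], [0.2, -0.6], [0.7, -0.0], [0.3, 0.2], [0.1, -0.2], [-0.0, 0.3]]
[0.5354 0.2212 0.075 ]
```

```bash
python3 -m inch '0.02 0.002 0 0 0.075; 0.055 0.005 0 0 0.075; 0.095 0.008 0 0 0.075; 0.135 0.011 0 0 0.075; 0.175 0.014 0 0 0.075' 20 >/dev/null
python3 -m inch '0.04 0.003 0 -0.12 0.075; 0.08 0.006 0 -0.25 0.075; 0.12 0.009 0 -0.38 0.075; 0.16 0.012 0 -0.5 0.075; 0.2 0.015 0 -0.63 0.075' >/dev/null
python3 -m inch '0 0 0 -0.13 0.075; 0 0 0 -0.26 0.075; 0 0 0 -0.4 0.075; 0 0 0 -0.54 0.075; 0 0 0 -0.675 0.075' >/dev/null
python3 -m inch '0 0 0 0 0.075; 0 0 0 0 0.075' | tail -3
python3 -c "
from h import *
need([.5448,.2178,.171],-.24)"
```

```text
force: [0.3, 1.0, -1.6]
width: 0.868
gripper_force: 20.0
t 19.5 grasp pt [0.542  0.1915 0.2656] ty [ 0.241  0.97  -0.   ] tz [-0.001  0.    -1.   ] shift [0.0035 0.0262 0.0946] roll -0.0039 F [ 0.3  1.  -1.6] w 0.0796 gf 20.0 j7 0.5
```

```bash
python3 -m inch '0.0035 0.015 0.01 0 0.075; 0.0035 0.026 0.03 0 0.075; 0.0035 0.026 0.055 0 0.075; 0.0035 0.026 0.07 0 0.075; 0.0035 0.026 0.07 0 0.075' | tail -3
python3 - <<'E'
from h import *
need([.5448,.2178,.171],-.24)
o=arm.observe(); R=Ro.from_rotvec(o["ee_rot"]).as_matrix(); g=np.array(o["position"])+R@[0,0,.159]
s=arm.get_image("side"); h=cv2.cvtColor(s,cv2.COLOR_RGB2HSV); m=(h[...,0]>110)&(h[...,0]<130)&(h[...,1]>150)&(h[...,2]>40)
m[:90]=0;m[190:]=0;m[:,:240]=0;m[:,340:]=0; ys,xs=np.nonzero(m)
print([(int(y),int(xs[ys==y].min()),int(xs[ys==y].max())) for y in np.unique(ys)[::3]])
f=np.array([np.cos(.24),-np.sin(.24),0]); l=np.array([np.sin(.24),np.cos(.24),0])
for k in(-.083,0.0,.022): print(k,[np.round(proj("side",g+[0,0,k]+a*.005*f+b*.04*l)[0],1).tolist() for a in(-1,1) for b in(-1,1)])
cv2.imwrite("pics/crop8.png",np.hstack([cv2.resize(s[80:195,240:320],(400,575),interpolation=cv2.INTER_CUBIC),cv2.resize(arm.get_image("top")[140:205,175:235],(400,575))])[:,:,::-1])
E
```

```text
force: [0.3, -2.0, -1.4]
width: 0.87
gripper_force: 20.0
t 20.0 grasp pt [0.544  0.2166 0.1941] ty [ 0.239  0.971 -0.003] tz [-0.003 -0.002 -1.   ] shift [-0.0006  0.0014  0.0231] roll -0.0018 F [ 0.3 -2.  -1.4] w 0.0798 gf 20.0 j7 0.41
[(143, 277, 283), (146, 277, 282), (149, 277, 282), (152, 277, 280), (155, 277, 279), (158, 277, 278)]
-0.083 [[159.2, 277.7], [143.5, 282.2], [159.6, 281.0], [143.9, 285.4]]
0.0 [[135.8, 277.7], [120.5, 282.5], [136.1, 281.2], [120.8, 285.8]]
0.022 [[129.2, 277.8], [114.1, 282.5], [129.6, 281.3], [114.4, 285.9]]
```

View pics/crop8.png

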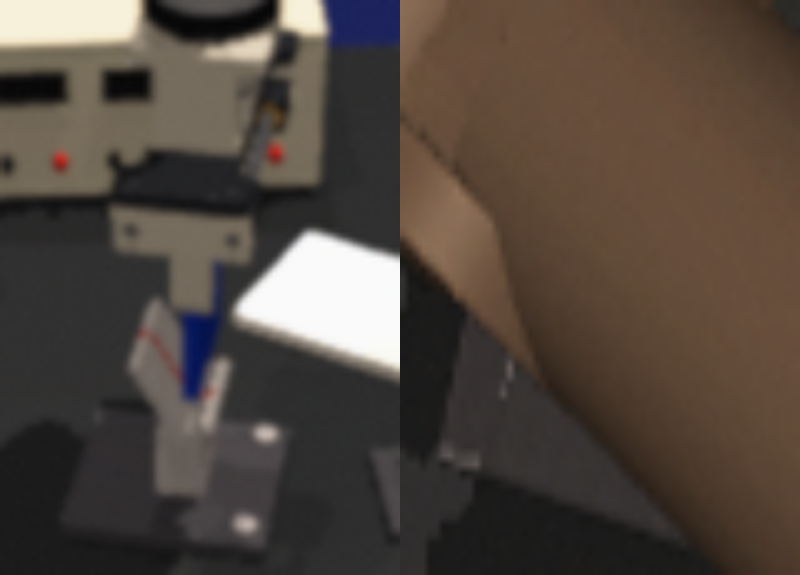

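Blue hangs upright over the ledge, centred fore and aft (crop (200,370)). Its foot is about 30 mm above the corner. Lower to just above the ledge, then lean it back in small steps.

```bash
python3 -m inch '0 0.0013 0.008 0 0.075; 0 0.0013 0.015 0 0.075; 0 0.0013 0.022 0 0.075; 0 0.0013 0.025 0 0.075; 0 0.0013 0.025 0 0.075' 11 | sed -n '2p;4p'
python3 -m inch '0.002 0 0.0015 0 0.075; 0.004 0 0.003 0 0.075; 0.008 0 0.004 0 0.075; 0.012 0 0.005 0 0.075; 0.016 0 0.006 0 0.075' | sed -n '2p;4p'
python3 -c "
from h import *
need([.538-.037*.9713,.2195+.037*.2377,.1494],-.24)"
```

```text
position: [0.5451, 0.2188, 0.3296]
force: [0.1, -1.2, -2.3]
position: [0.5296, 0.223, 0.3246]
force: [1.5, 0.2, 1.2]
t 21.1 grasp pt [0.5298 0.2231 0.1656] ty [0.238 0.971 0.001] tz [ 0.001  0.    -1.   ] shift [ 0.0282 -0.0015  0.0162] roll 0.0 F [1.5 0.2 1.2] w 0.0798 gf 11.0 j7 0.36
```

```bash
python3 -m inch '0.0035 0 0.0012 0 0.075; 0.007 0 0.0025 0 0.075; 0.0105 0 0.004 0 0.075; 0.014 0 0.0055 0 0.075; 0.014 0 0.0055 0 0.075' | sed -n '2p;4p'
cat > b.py <<'E'
from h import *
need([.538-.037*.9713,.2195+.037*.2377,.1494],-.24)
s=arm.get_image("side"); h=cv2.cvtColor(s,cv2.COLOR_RGB2HSV); m=(h[...,0]>110)&(h[...,0]<130)&(h[...,1]>150)&(h[...,2]>40)
m[:90]=0;m[190:]=0;m[:,:240]=0;m[:,340:]=0; ys,xs=np.nonzero(m)
print([(int(y),int(xs[ys==y].min()),int(xs[ys==y].max())) for y in np.unique(ys)[::4]])
A=Rz(-.24)@LEAN
print("seated edges",[np.round(proj("side",A@[x,y,z]+[.538,.2195,.075])[0],1).tolist() for x,y,z in((.01,-.04,0),(.01,-.04,.105),(.01,.04,0),(.01,.04,.105))])
E
python3 b.py
```

```text
position: [0.5154, 0.2264, 0.3185]
force: [0.1, 0.3, -0.2]
t 21.6 grasp pt [0.5153 0.2264 0.1595] ty [ 0.237  0.972 -0.   ] tz [-0.001 -0.    -1.   ] shift [ 0.0133 -0.0013  0.0101] roll 0.0009 F [ 0.1  0.3 -0.2] w 0.0798 gf 11.0 j7 0.34
[(142, 274, 279), (146, 273, 281), (150, 273, 282), (154, 272, 281), (158, 273, 280), (162, 275, 278), (166, 277, 277)]
seated edges [[167.4, 280.1], [140.7, 262.2], [151.6, 284.4], [125.5, 267.6]]
```

It follows the lean with little force. Complete the lean.

```bash
python3 -m inch '0.0035 0 0.002 0 0.075; 0.007 0 0.004 0 0.075; 0.0105 0 0.007 0 0.075; 0.0135 0 0.01 0 0.075; 0.0135 0 0.01 0 0.075' | sed -n '2p;4p'
python3 b.py
```

```text
position: [0.5019, 0.2298, 0.3087]
force: [-3.7, 0.2, 4.4]
t 22.15 grasp pt [0.5017 0.2297 0.1497] ty [ 0.237  0.972 -0.   ] tz [-0.001 -0.    -1.   ] shift [-0.0007 -0.0013  0.0003] roll 0.0011 F [-3.7  0.2  4.4] w 0.0805 gf 11.0 j7 0.31
[(140, 275, 275), (144, 273, 278), (148, 269, 281), (152, 269, 281), (156, 270, 280), (160, 272, 279), (164, 275, 278)]
seated edges [[167.4, 280.1], [140.7, 262.2], [151.6, 284.4], [125.5, 267.6]]
```

```bash
python3 -m inch '0.0015 0 0 0 0.075; 0.003 0 0.001 0 0.075; 0.003 0 0.001 0 0.075' | sed -n '2p;4p'
python3 b.py
```

```text
position: [0.5006, 0.2299, 0.3081]
force: [1.3, -1.3, 5.5]
t 22.5 grasp pt [0.5008 0.2299 0.1491] ty [0.238 0.971 0.   ] tz [ 0.002  0.    -1.   ] shift [-0.0016 -0.0013 -0.0003] roll -0.0004 F [ 1.3 -1.3  5.5] w 0.0798 gf 11.0 j7 0.3
[(140, 274, 275), (144, 273, 278), (148, 268, 281), (152, 268, 281), (156, 270, 280), (160, 272, 279), (164, 275, 278)]
seated edges [[167.4, 280.1], [140.7, 262.2], [151.6, 284.4], [125.5, 267.6]]
```

The backrest now resists, so the tile is seated. Ease the grip, then open.

```bash
python3 -m inch '0 0 0 0 0.075; 0 0 0 0 0.075; 0 0 0 0 0.075' 3 | sed -n '2p;4,6p'
python3 -m inch '0 0 0 0 0.082; 0 0 0 0 0.085; 0 0 0 0 0.088; 0 0 0 0 0.0918; 0 0 0 0 0.0918' | sed -n '2p;4,6p'
python3 -m inch '0 0 -0.005 0 0.0918; 0 0 -0.02 0 0.0918; 0 0 -0.05 0 0.0918; 0 0 -0.09 0 0.0918; 0 0 -0.13 0 0.0918' | sed -n '2p;4,6p'
python3 -m inch '0 -0.04 0 0 0.0918; 0 -0.08 0 0 0.0918; 0 -0.12 0 0 0.0918; 0 -0.16 0 0 0.0918; 0 -0.2 0 0 0.0918' | sed -n '2p;4p'
python3 - <<'E'
from h import *
im={c:arm.get_image(c) for c in C}
a=cv2.resize(im["side"][100:200,230:330],(400,400),interpolation=cv2.INTER_CUBIC); b=cv2.resize(im["top"][135:210,170:245],(400,400),interpolation=cv2.INTER_CUBIC)
cv2.imwrite("pics/crop9.png",np.hstack([a,b])[:,:,::-1])
A=Rz(-.24)@LEAN
for c in C:
    h=cv2.cvtColor(im[c],cv2.COLOR_RGB2HSV); m=((h[...,0]>110)&(h[...,0]<130)&(h[...,1]>150)&(h[...,2]>40)).astype(np.uint8)
    w=np.zeros_like(m); w[(slice(105,190),slice(240,320)) if c=="side" else (slice(140,205),slice(170,245))]=1
    ys,xs=np.nonzero(m*w); print(c,len(xs),"rows",ys.min(),ys.max(),"cols",xs.min(),xs.max(),"centroid",ys.mean().round(1),xs.mean().round(1))
    P=proj(c,np.array([[.005,0,.0525]]+[[x,y,z] for x in(0,.01) for y in(-.04,.04) for z in(0,.105)])@A.T+[.538,.2195,.075])
    k=np.zeros_like(m); cv2.fillConvexPoly(k,cv2.convexHull(P[1:,::-1].round().astype(np.int32)),1); q,r=np.nonzero(k)
    print("  seated model rows",P[:,0].min().round(1),P[:,0].max().round(1),"cols",P[:,1].min().round(1),P[:,1].max().round(1),"centroid",q.mean().round(1),r.mean().round(1))
E
```

```text
position: [0.5003, 0.23, 0.3077]
force: [2.3, 0.2, 2.4]
width: 0.871
gripper_force: 3.0
position: [0.4999, 0.2301, 0.3076]
force: [1.0, 0.2, -0.9]
width: 0.998
gripper_force: 0.0
position: [0.4996, 0.2302, 0.4403]
force: [0.7, -0.1, -0.7]
width: 0.998
gripper_force: 0.0
position: [0.4518, 0.0348, 0.4389]
force: [1.1, -0.4, 0.1]
side 508 rows 126 166 cols 258 282 centroid 145.1 270.3
  seated model rows 125.5 168.4 cols 259.3 284.4 centroid 146.6 271.9
top 634 rows 163 189 cols 182 219 centroid 176.3 200.8
  seated model rows 162.0 189.0 cols 180.5 219.1 centroid 175.6 199.8
```

View pics/crop9.png

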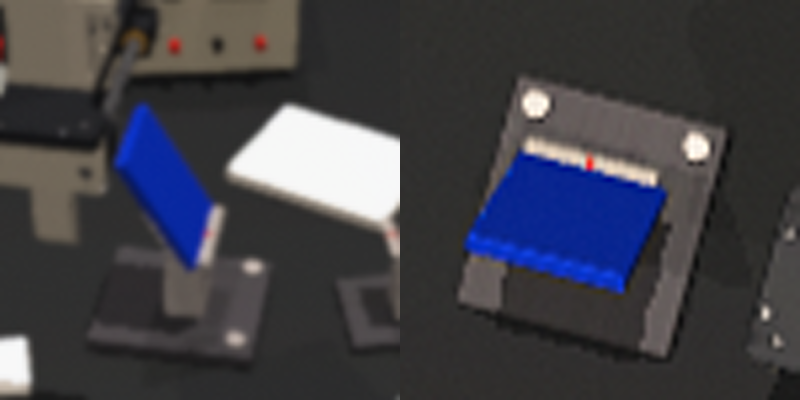

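Blue leans on the ledge, centred on the red line (crop (590,165)), and matches the seated model within about 1.6 px in both views. The gripper is clear, so I hand in.

```bash
python3 -c "
from cell import arm
print(arm.sign_off())"
```

```text
the job is handed in; nothing more can be done
None
```

The white tile stands in the slot marked by the green clips and the blue tile is seated and centred on the stand's ledge; both are released and the job is handed in, but no verdict came back.

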